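# Put the gear selector into third

### The arm

A 7-joint arm with a two-finger parallel gripper is mounted at the origin on the work surface. World frame = base frame: x ahead of the robot, y to its left, z up, the work surface at z = 0. Lengths are in m, angles in degrees, forces in N, time in s.
With the tool pointing down it reaches from about 0.425 to 0.925 m from the base axis. Payload 6.8 kg.
Tool frame: the origin (TCP) lies where the fingers leave the gripper's body, on its centre line; the fingertips stand 73 mm ahead of it and the grasp point (between the pads) lies 54 mm ahead of it (manip.tip_extent is the distance from the TCP to the fingertips, in m); z points along the fingers, y is the line along which they close (so a half turn about z gives the same grasp; the last joint's range is limited). The gripper opens to 85 mm and grips with 20 to 120 N. Pads are 22 mm wide; open, the fingers measure 114 mm over their backs; the gripper's body (76 mm by 85 mm) begins 54 mm behind the grasp point. The pads swing forward as they close: fully open they stand 13 mm farther back than shut.
Start: joints at [-71.511, 27.33, 1.283, 89.118, -0.659, 63.558, -4.761], TCP at [0.282, 0.613, 0.304] pointing down, gripper open.
Joint ranges: [-169.35, 169.35], [-19.33, 120.38], [-80.79, 83.38], [13.8, 139.57], [-78.32, 258.32], [9.67, 109.79], [-169.56, 169.56]. Speed limits (degrees/s): [136.94, 136.94, 180, 180, 180, 180, 180].

### API

Orientations are given as [roll, pitch, yaw] about the fixed x, y, z axes, in that order (R = Rz(yaw) Ry(pitch) Rx(roll)).
In Python, from rig import manip, get_image, cut_out, place_of gives the robot as it stands. The module is installed in compiled form; this text tells all that it offers.
- The arm moves only by the tool apply_moves, never from a script. Its argument "rows" is a list of rows, each an object of numbers: "dx", "dy", "dz": the shift along the tool's x, y, z in m; "rx", "ry", "rz": the turn, a rotation vector about the tool's x, y, z in rad; "fingers": the gripper command: -1 is shut, 1 is fully open, values between are in proportion. A call has exactly 10 rows; each row shifts and turns the commanded pose from where the row before left it, along the tool's axes as they then stand; what a row does not reach is not made up. A row lasts 1/12 s, in which the tool goes at most 41.7 mm and 7.16 degrees, less where a joint would pass 70% of its speed; a pose out of reach is approached as far as the arm can. A call with a gripper value outside its range is refused whole. The fingers move at their own pace and stop on an object; "force" is the grip in N (left out, the last holds). Time passes only in rows, so rows that do not move let the fingers close, or fill a call up. It gives the time, the measured TCP pose, the force, the opening and the grip force at its end, in the units of the state.
- manip.get_obs(): the state, without advancing time (a new reading comes with each control period).
- get_image(name): name is "side" or "top"; returns a dict with "img" (480x640x3 uint8, blue, green, red), "depth" (480x640 float32, m along the optical axis (not along the pixel's ray), 0 where there is no reading), "fx", "fy", "cx", "cy" (pixels), "rvec" (rotation vector, rad) and "tvec" (3), from world to camera coordinates, as OpenCV has them. Camera axes: x right, y down, z forward; pixel columns grow to the right and rows downward; lengths in m; the calibration is good to about 2 mm. A picture is of the moment at which its call begins.
- manip.close_job(): hands the job in; it is judged then, once.
Trained networks look in a picture, given as the dict that the camera call returned (one of the last four; its "shot" number tells which), for a name from the list of things; names that differ only in an ending like _2 or _b are one class to them, and where a whole thing is asked for, a point or a joint stands for the part that bears it (a point fixed in the world has none). Each returns a list of dicts, best first, with "score" (0 to 1); they miss things now and then, are a little off and sometimes report something else, mostly with a low value. They report only what shows in the picture. A call takes as long as a camera call.
- cut_out(picture, target): "region" (480x640 bool, what is visible of it) and "extent" ([left, top, right, bottom] in pixels, round what is visible of it).
- place_of(picture, target): "xy" ([column, row] in pixels: a listed point, or the origin of a listed thing).
The state is a dict: "clock": time; "joints": joint angles; "joint_velocities": joint speeds; "tau": joint torques, N m; "tcp_pos": TCP position; "eef_rot": TCP orientation; "contact_force": force on the tool from outside, world axes, zero at the start; "wrist_torque": the same for the moment, N m; "gripper_width": finger opening in m; "grip_force": force on a finger pad.
Only numpy, scipy, OpenCV 4.12 (cv2) and the standard library are available. Lean on these libraries where they do the work, as an engineer would, in place of code of your own. Each camera call takes 0.05 s, during which the arm holds its last target. There are 200 camera calls.

### The job

The gear lever of the selector box on the bench stands somewhere in the left-hand pair of its H-shaped gate (seen from the robot). Push it with your fingertips, without gripping it or taking its knob between the fingers and without forcing it: into the neutral channel, across to the right until it stops, then forward (away from the robot) fully home into third, the front right slot. Leave the lever standing there and the things round the box undisturbed.

Things in the scene. Friction and masses are not known exactly. Their poses are not given: they have to be found in the camera images.
- selector: Grey steel box fixed to the bench, 170 mm (its x) by 150 mm (its y), 112 mm high, on a flange of 200 by 180 mm. Origin: centre of its underside. x points forward, away from the robot (the box is turned by up to 0.35 rad), y left, z up. A lever with a black knob comes up through an H gate in its steel top. First gear is front left (+x, +y), second rear left, third front right (+x, -y), fourth rear right.
- gate (a point): Centre of the H gate, on the plate's top face 112 mm above the bench, axes as the box. Two slots along x, centred at y = +20 and -20 mm, 18 mm wide, ending at x = +34 and -34 mm, joined by the neutral channel along y at x = 0, 20 mm wide; the tongues between the slots have rounded corners. Black pips beyond each slot's end count its gear.
- knob (a point): Centre of the lever's round black knob, 38 mm in diameter, reaching 22 mm below and 20 mm above this point. The lever is a straight 12 mm rod that tilts about a pivot 12 mm above the bench under the gate's centre; this point is 180 mm from the pivot (192 mm above the bench when upright) and moves 1.8 times as far as the rod does in the gate. z runs along the rod.
- across (a joint): Sideways tilt of the lever, rad: +0.20 at the right-hand stop (rod in the middle of the third-fourth slots), 0 upright, -0.20 at the left-hand stop (first-second). Stiff: stays where it is left; about 3.5 N at the knob moves it.
- forward (a joint): Fore-and-aft tilt of the lever, rad: +0.26 fully home in a front slot, 0 in the neutral channel, -0.26 fully home in a rear slot. The lever passes freely from side to side only within about 0.035 of 0. Stiff: stays where it is left; about 3.5 N at the knob moves it.
- oil_bottle: Loose white plastic bottle with a green cap, 54 mm in diameter, 125 mm high, upright to the left of the box; bystander. Origin under its centre.
- grease_tin: Loose bare metal tin, 64 mm in diameter, 60 mm high, to the right of the box; bystander. Origin under its centre.
- tape_roll: Loose grey tape roll lying flat, 90 mm in diameter, 24 mm high, beyond the box; bystander. Origin under its centre.
- spanner: Loose steel spanner lying flat left of the box on the robot's side; bystander.

How it is judged:
By the outcome, as a careful person would: the job done as asked, in the order asked, and still so for the second after the job is handed in, with the robot touching nothing.
It also fails if it takes over 51 s, if anything falls off the work surface, if the arm or the gripper's body presses on something with over 40 N, if the wrist force passes 120 N, or if a joint passes its speed limit or range.

## Working session

There is one attempt and no reset: what is moved stays moved. The work goes in short steps, Python scripts to look and compute and a tool call to move; the robot and the scene stay as the last step left them, time stands still between calls to the robot, and variables do not carry over. Pictures are saved under pics/ and viewed, at most 10 in all, crops included, and the job is handed in when it is done.

Besides the shell and the picture viewer there is one more tool, called after "Request:" as name([rows], argument=value, ...), one row to a line, values as JSON. apply_moves: Moves the arm, as the interface text tells. Its arguments: {"type":"object","properties":{"rows":{"type":"array","items":{"type":"object","properties":{"dx":{"type":"number"},"dy":{"type":"number"},"dz":{"type":"number"},"rx":{"type":"number"},"ry":{"type":"number"},"rz":{"type":"number"},"fingers":{"type":"number"}}}},"force":{"type":"number"}},"required":["rows"]}

```bash
mkdir -p pics; cat > h.py <<'E'
import numpy as np, cv2
from rig import manip, get_image, cut_out, place_of
def w2c(p): return cv2.Rodrigues(np.array(p['rvec'],float))[0], np.array(p['tvec'],float).ravel()
def lift(p,uv,d):  # pixels + depth -> world
    R,t=w2c(p); uv=np.atleast_2d(uv).astype(float); d=np.atleast_1d(d)
    c=np.c_[(uv[:,0]-p['cx'])/p['fx']*d,(uv[:,1]-p['cy'])/p['fy']*d,d]
    return (c-t)@R
def onz(p,uv,z):
    R,t=w2c(p); o=-R.T@t; r=R.T@np.array([(uv[0]-p['cx'])/p['fx'],(uv[1]-p['cy'])/p['fy'],1])
    return o+r*(z-o[2])/r[2]
def proj(p,X): 
    return cv2.projectPoints(np.atleast_2d(X).astype(float),np.array(p['rvec'],float),np.array(p['tvec'],float),np.array([[p['fx'],0,p['cx']],[0,p['fy'],p['cy']],[0,0,1.]]),None)[0][:,0]
def cloud(p,reg):
    v,u=np.nonzero(reg&(p['depth']>0)); return lift(p,np.c_[u,v],p['depth'][v,u])
E
python3 - <<'E'
from h import *
o=manip.get_obs(); print(o['clock'],o['tcp_pos'],o['eef_rot'],o['contact_force'],o['gripper_width'],manip.tip_extent)
for n in('top','side'):
    p=get_image(n); cv2.imwrite(f'pics/{n}0.png',p['img']); R,t=w2c(p); print(n,'cam',-R.T@t)
    for k,z in(('selector',0),('gate',.112),('knob',.19),('oil_bottle',0),('grease_tin',0),('tape_roll',0)):
        for r in place_of(p,k)[:1]: print(k,r['score'],r['xy'],onz(p,r['xy'],z).round(3))
    c=cut_out(p,'knob')
    for r in c[:1]:
        q=cloud(p,r['region']); print('knobreg',r['score'],r['extent'],len(q),np.median(q,0).round(3),np.percentile(q,98,axis=0).round(3),np.percentile(q,2,axis=0).round(3))
    q=cloud(p,p['depth']>0); m=(abs(q[:,2]-.112)<.003); print(m.sum())
    m=m&(q[:,0]>.4)
    a=q[m][:,:2]
    if len(a)>50: print('plate rect',cv2.minAreaRect((a*1000).astype(np.float32)))
E
```

```text
0.0 [0.28167474 0.61292965 0.30294002] [-1.79897687e+02  7.30589393e-03  1.55320073e+02] [0.54746542 0.46905781 0.32850238] 0.08555159603821161 0.0726
top cam [0.53968016 0.07924695 1.27277381]
selector 0.9 [352.4, 273.4] [0.561 0.006 0.   ]
gate 0.59 [356.3, 268.6] [0.568 0.005 0.112]
knob 0.73 [347.7, 244.3] [0.611 0.025 0.19 ]
oil_bottle 0.96 [286.2, 211.3] [0.695 0.145 0.   ]
grease_tin 0.61 [436.5, 300.6] [ 0.501 -0.171  0.   ]
tape_roll 0.66 [347.3, 173.8] [0.774 0.014 0.   ]
knobreg 0.9 [335.8, 230.9, 356.0, 274.3] 444 [0.61  0.019 0.2  ] [0.631 0.039 0.208] [0.568 0.003 0.031]
4403
plate rect ((579.5165405273438, 43.298377990722656), (234.36154174804688, 170.17669677734375), 72.62793731689453)
side cam [ 0.51055134 -0.62926882  0.75225607]
selector 0.87 [316.8, 316.4] [0.576 0.009 0.   ]
gate 0.8 [313.0, 279.1] [0.571 0.011 0.112]
knob 0.69 [335.4, 244.6] [0.618 0.019 0.19 ]
oil_bottle 0.59 [351.7, 268.5] [0.679 0.145 0.   ]
tape_roll 0.66 [403.0, 307.2] [0.767 0.007 0.   ]
knobreg 0.94 [319.1, 235.6, 346.6, 295.9] 581 [0.608 0.013 0.182] [0.633 0.064 0.204] [0.585 0.004 0.07 ]
4784
plate rect ((1151.8001708984375, 964.0888671875), (2254.837158203125, 1027.6029052734375), 80.61363220214844)
```

```bash
python3 - <<'E'
from h import *
for n in('top','side'):
    p=get_image(n)
    r=cut_out(p,'selector')[0]; q=cloud(p,r['region'])
    a=q[(abs(q[:,2]-.112)<.004)]; a=a[np.hypot(a[:,0]-.57,a[:,1]-.008)<.125]; a=a.astype(np.float32)
    print(n,len(a),cv2.minAreaRect(a*1000))
    # edge fits: trim by percentile for angles
    best=min(np.arange(-25,25,.25),key=lambda d:(lambda b:np.prod(np.percentile(b,99,axis=0)-np.percentile(b,1,axis=0)))(a@np.array([[np.cos(np.radians(d)),-np.sin(np.radians(d))],[np.sin(np.radians(d)),np.cos(np.radians(d))]])))
    print('yaw',best)
    c=p['img'][170:370,250:490] if n=='top' else p['img'][190:390,200:440]
    cv2.imwrite(f'pics/{n}c.png',cv2.resize(c,None,fx=3,fy=3,interpolation=cv2.INTER_CUBIC))
E
```

```text
Traceback (most recent call last):
cv2.error: OpenCV(4.12.0) /io/opencv/modules/imgproc/src/convhull.cpp:143: error: (-215:Assertion failed) total >= 0 && (depth == CV_32F || depth == CV_32S) in function 'convexHull'
```

View pics/side0.png

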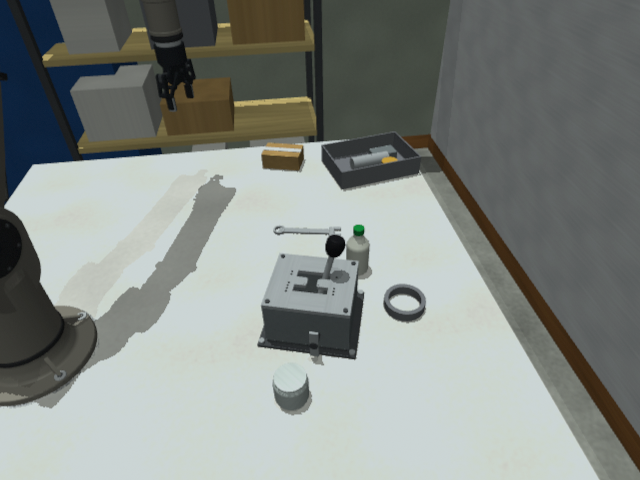

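```bash
python3 - <<'E'
from h import *
for n in('top','side'):
    p=get_image(n)
    r=cut_out(p,'selector')[0]; q=cloud(p,r['region'])
    a=q[(abs(q[:,2]-.112)<.004)][:,:2]; a=a[np.hypot(a[:,0]-.57,a[:,1]-.008)<.125]; a=np.ascontiguousarray(a,dtype=np.float32)
    print(n,len(a),cv2.minAreaRect(a*1000))
    def rot(d): d=np.radians(d); return np.array([[np.cos(d),-np.sin(d)],[np.sin(d),np.cos(d)]])
    best=min(np.arange(-25,25,.25),key=lambda d:np.prod(np.ptp(np.percentile(a@rot(d),[1,99],axis=0),axis=0)))
    b=np.percentile(a@rot(best),[.5,99.5],axis=0); print('yaw',best,np.ptp(b,axis=0),rot(best)@b.mean(0))
    c=p['img'][170:370,250:490] if n=='top' else p['img'][190:390,200:440]
    cv2.imwrite(f'pics/{n}c.png',cv2.resize(c,None,fx=3,fy=3,interpolation=cv2.INTER_CUBIC))
E
```

```text
top 5135 ((566.845458984375, 3.2325363159179688), (150.35568237304688, 169.9460906982422), 72.65160369873047)
yaw -16.75 [0.16841251 0.14876171] [0.56693907 0.0034253 ]
side 4143 ((567.4016723632812, 3.5406951904296875), (154.1973876953125, 170.4596710205078), 72.6299819946289)
yaw -16.25 [0.16883544 0.15021813] [0.56721672 0.00301185]
```

View pics/topc.png

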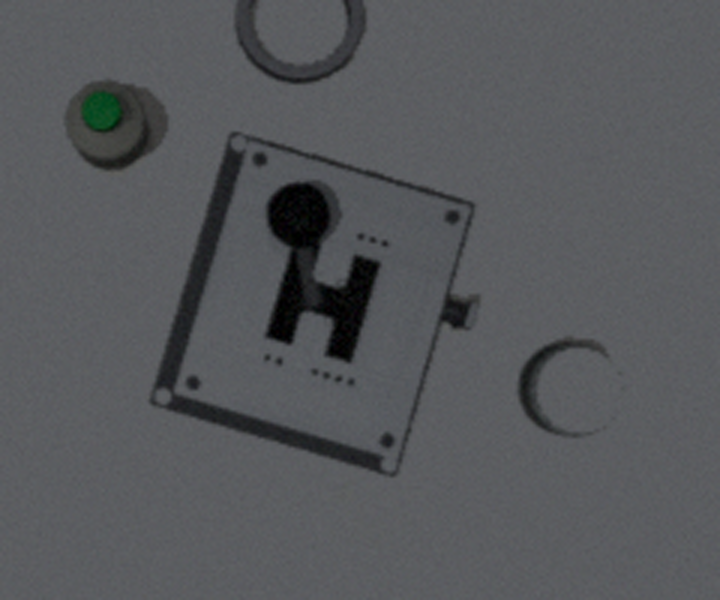

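Request:
apply_moves([
  {"rz":-0.065,"dz":-0.02,"fingers":-1},
  {"rz":-0.064,"dz":-0.02,"fingers":-1},
  {"dx":-0.027,"dy":-0.023,"fingers":-1},
  {"dx":-0.027,"dy":-0.023,"fingers":-1},
  {"dx":-0.027,"dy":-0.023,"fingers":-1},
  {"dx":-0.027,"dy":-0.023,"fingers":-1},
  {"dx":-0.027,"dy":-0.023,"fingers":-1},
  {"dx":-0.027,"dy":-0.023,"fingers":-1},
  {"dx":-0.027,"dy":-0.023,"fingers":-1},
  {"dx":-0.027,"dy":-0.023,"fingers":-1},
])

```text
$.rows[0]: bad value
```

Request:
apply_moves([
  {"dx":-0.027,"dy":-0.023,"fingers":-1},
  {"dx":-0.027,"dy":-0.023,"fingers":-1},
  {"dx":-0.027,"dy":-0.023,"fingers":-1},
  {"dx":-0.027,"dy":-0.023,"fingers":-1},
  {"dx":-0.027,"dy":-0.023,"fingers":-1},
  {"dx":-0.027,"dy":-0.023,"fingers":-1},
  {"dx":-0.027,"dy":-0.023,"fingers":-1},
  {"dx":-0.027,"dy":-0.023,"fingers":-1},
  {"dx":-0.027,"dy":-0.023,"fingers":-1},
  {"fingers":-1},
])

```text
$.rows[0]: bad value
```

```bash
cat >> h.py <<'E'
C=np.array([.567,.0033]); Y=np.radians(-17.3); EX=np.array([np.cos(Y),np.sin(Y)]); EY=np.array([-EX[1],EX[0]])
def box(X): X=np.asarray(X,float)[:2]-C; return np.array([X@EX,X@EY])
def st():
    o=manip.get_obs(); t=np.array(o['tcp_pos']); f=np.array(o['contact_force'])
    print('t',round(o['clock'],2),'tcp box mm',(box(t)*1000).round(1),'tip z',round((t[2]-.0726)*1000,1),'rot',np.round(o['eef_rot'],2),'f box',(f[:2]@EX).round(1),(f[:2]@EY).round(1),f[2].round(1),'w',round(o['gripper_width'],4))
E
python3 -c "
from h import *
st()"
```

```text
t 1.1 tcp box mm [-453.6  497.7] tip z 231.3 rot [180.     0.   155.32] f box 0.3 -0.6 0.9 w 0.0855
```

Request:
apply_moves([
  {"dx":0,"dy":0,"dz":-0.02,"rx":0,"ry":0,"rz":-0.065,"fingers":-1},
  {"dx":0,"dy":0,"dz":-0.02,"rx":0,"ry":0,"rz":-0.064,"fingers":-1},
  {"dx":-0.027,"dy":-0.023,"dz":0,"rx":0,"ry":0,"rz":0,"fingers":-1},
  {"dx":-0.027,"dy":-0.023,"dz":0,"rx":0,"ry":0,"rz":0,"fingers":-1},
  {"dx":-0.027,"dy":-0.023,"dz":0,"rx":0,"ry":0,"rz":0,"fingers":-1},
  {"dx":-0.027,"dy":-0.023,"dz":0,"rx":0,"ry":0,"rz":0,"fingers":-1},
  {"dx":-0.027,"dy":-0.023,"dz":0,"rx":0,"ry":0,"rz":0,"fingers":-1},
  {"dx":-0.027,"dy":-0.023,"dz":0,"rx":0,"ry":0,"rz":0,"fingers":-1},
  {"dx":-0.027,"dy":-0.023,"dz":0,"rx":0,"ry":0,"rz":0,"fingers":-1},
  {"dx":-0.027,"dy":-0.023,"dz":0,"rx":0,"ry":0,"rz":0,"fingers":-1},
])

```text
clock: 1.93
tcp_pos: [0.4341, 0.3718, 0.3442]
eef_rot: [180.0, 0.0, 162.7]
contact_force: [1.5, -0.6, 0.4]
gripper_width: -0.0
grip_force: 0.0
```

```bash
python3 -c "
from h import *
st()"
```

```text
t 1.93 tcp box mm [-236.5  312.3] tip z 271.6 rot [1.7997e+02 1.0000e-02 1.6271e+02] f box 1.7 -0.1 0.4 w -0.0
```

Request:
apply_moves([
  {"dx":-0.031,"dy":-0.027,"dz":0,"rx":0,"ry":0,"rz":0,"fingers":-1},
  {"dx":-0.031,"dy":-0.027,"dz":0,"rx":0,"ry":0,"rz":0,"fingers":-1},
  {"dx":-0.031,"dy":-0.027,"dz":0,"rx":0,"ry":0,"rz":0,"fingers":-1},
  {"dx":-0.031,"dy":-0.027,"dz":0,"rx":0,"ry":0,"rz":0,"fingers":-1},
  {"dx":-0.031,"dy":-0.027,"dz":0,"rx":0,"ry":0,"rz":0,"fingers":-1},
  {"dx":-0.031,"dy":-0.027,"dz":0,"rx":0,"ry":0,"rz":0,"fingers":-1},
  {"dx":-0.031,"dy":-0.027,"dz":0,"rx":0,"ry":0,"rz":0,"fingers":-1},
  {"dx":-0.031,"dy":-0.027,"dz":0,"rx":0,"ry":0,"rz":0,"fingers":-1},
  {"dx":-0.031,"dy":-0.025,"dz":0,"rx":0,"ry":0,"rz":0,"fingers":-1},
  {"dx":-0.031,"dy":-0.02,"dz":0,"rx":0,"ry":0,"rz":0,"fingers":-1},
])

```text
clock: 2.77
tcp_pos: [0.6524, 0.029, 0.3443]
eef_rot: [-180.0, 0.0, 162.6]
contact_force: [1.0, 0.1, 0.3]
gripper_width: -0.0001
grip_force: 0.0
```

```bash
python3 -c "
from h import *
st()"
```

```text
t 2.77 tcp box mm [73.9 50. ] tip z 271.7 rot [-1.7998e+02  3.0000e-02  1.6262e+02] f box 1.0 0.4 0.3 w -0.0001
```

Request:
apply_moves([
  {"dx":-0.01,"dy":-0.007,"dz":0,"rx":0,"ry":0,"rz":0,"fingers":-1},
  {"dx":-0.01,"dy":-0.007,"dz":0,"rx":0,"ry":0,"rz":0,"fingers":-1},
  {"dx":0,"dy":0,"dz":0.02,"rx":0,"ry":0,"rz":0,"fingers":-1},
  {"dx":0,"dy":0,"dz":0.02,"rx":0,"ry":0,"rz":0,"fingers":-1},
  {"dx":0,"dy":0,"dz":0.02,"rx":0,"ry":0,"rz":0,"fingers":-1},
  {"dx":0,"dy":0,"dz":0.02,"rx":0,"ry":0,"rz":0,"fingers":-1},
  {"dx":0,"dy":0,"dz":0.01,"rx":0,"ry":0,"rz":0,"fingers":-1},
  {"dx":0,"dy":0,"dz":0.01,"rx":0,"ry":0,"rz":0,"fingers":-1},
  {"dx":0,"dy":0,"dz":0,"rx":0,"ry":0,"rz":0,"fingers":-1},
  {"dx":0,"dy":0,"dz":0,"rx":0,"ry":0,"rz":0,"fingers":-1},
])

```text
clock: 3.6
tcp_pos: [0.6669, 0.0133, 0.2442]
eef_rot: [180.0, -0.0, 162.7]
contact_force: [0.1, -0.1, 1.1]
gripper_width: 0.0001
grip_force: 0.0
```

```bash
cat >> h.py <<'E'
def look(name,f,n='side'):
    p=get_image(n); c=p['img'][180:330,260:430] if n=='side' else p['img'][190:330,260:460]
    cv2.imwrite(f'pics/{f}.png',cv2.resize(c,None,fx=4,fy=4,interpolation=cv2.INTER_CUBIC)); return p
def knob(p):
    for r in place_of(p,'knob')[:1]: print('knob',r['score'],(box(onz(p,r['xy'],.188))*1000).round(1))
E
python3 -c "
from h import *
st(); p=look('side','s1'); knob(p)"
```

```text
t 3.6 tcp box mm [92.4 39.2] tip z 171.6 rot [179.99  -0.   162.74] f box 0.1 -0.1 1.1 w 0.0001
knob 0.59 [39.4 26.3]
```

View pics/s1.png

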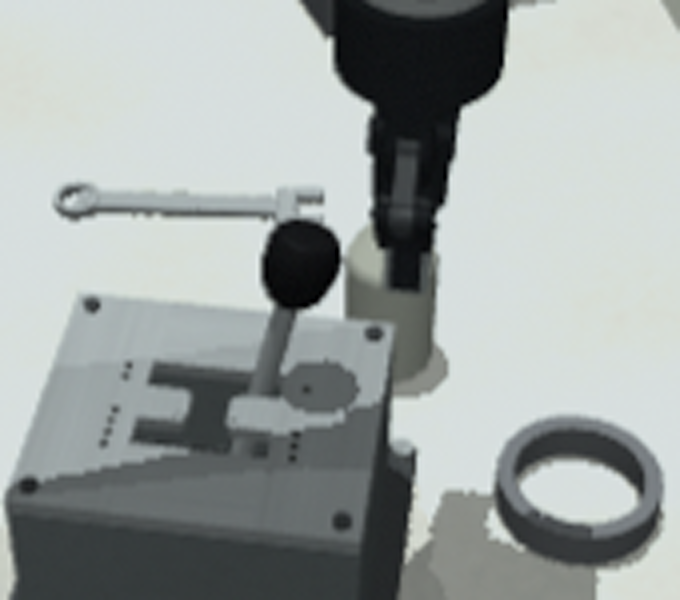

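Request:
apply_moves([
  {"dx":0.008,"dy":-0.003,"dz":0,"rx":0,"ry":0,"rz":0,"fingers":-1},
  {"dx":0.008,"dy":0,"dz":0,"rx":0,"ry":0,"rz":0,"fingers":-1},
  {"dx":0.006,"dy":0,"dz":0,"rx":0,"ry":0,"rz":0,"fingers":-1},
  {"dx":0.006,"dy":0,"dz":0,"rx":0,"ry":0,"rz":0,"fingers":-1},
  {"dx":0.006,"dy":0,"dz":0,"rx":0,"ry":0,"rz":0,"fingers":-1},
  {"dx":0.006,"dy":0,"dz":0,"rx":0,"ry":0,"rz":0,"fingers":-1},
  {"dx":0.006,"dy":0,"dz":0,"rx":0,"ry":0,"rz":0,"fingers":-1},
  {"dx":0.006,"dy":0,"dz":0,"rx":0,"ry":0,"rz":0,"fingers":-1},
  {"dx":0.004,"dy":0,"dz":0,"rx":0,"ry":0,"rz":0,"fingers":-1},
  {"dx":0.004,"dy":0,"dz":0,"rx":0,"ry":0,"rz":0,"fingers":-1},
])

```text
clock: 4.53
tcp_pos: [0.608, 0.028, 0.2438]
eef_rot: [180.0, -0.0, 162.7]
contact_force: [3.6, -1.5, 2.3]
gripper_width: -0.0002
grip_force: 1.8
```

```bash
python3 -c "
from h import *
st(); p=look('side','s2'); knob(p); q=look('top','t2','top'); knob(q)"
```

```text
t 4.53 tcp box mm [31.8 35.8] tip z 171.2 rot [ 1.8000e+02 -1.0000e-02  1.6272e+02] f box 3.9 -0.3 2.3 w -0.0002
knob 0.96 [ 4.3 39.7]
knob 0.42 [ 56.3 156.8]
```

View pics/s2.png

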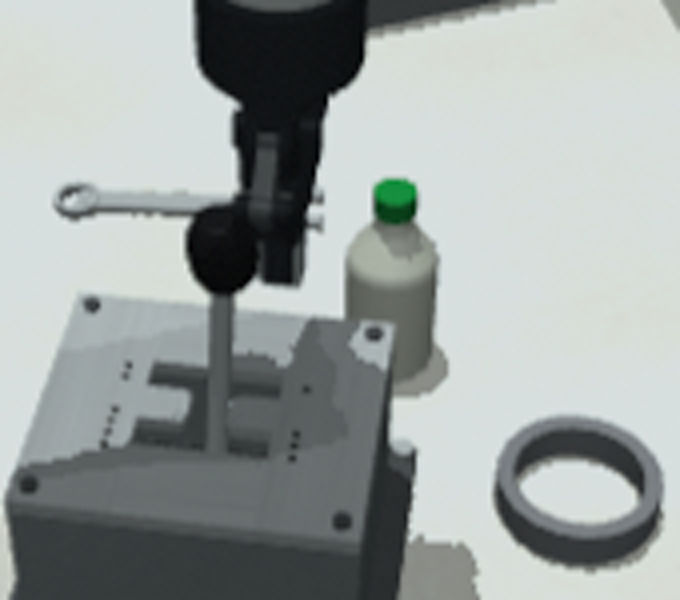

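Request:
apply_moves([
  {"dx":0.002,"dy":0,"dz":0,"rx":0,"ry":0,"rz":0,"fingers":-1},
  {"dx":0,"dy":0,"dz":0,"rx":0,"ry":0,"rz":0,"fingers":-1},
  {"dx":-0.015,"dy":0,"dz":0,"rx":0,"ry":0,"rz":0,"fingers":-1},
  {"dx":-0.015,"dy":0.01,"dz":0,"rx":0,"ry":0,"rz":0,"fingers":-1},
  {"dx":0,"dy":0.025,"dz":0,"rx":0,"ry":0,"rz":0,"fingers":-1},
  {"dx":0,"dy":0.022,"dz":0,"rx":0,"ry":0,"rz":0,"fingers":-1},
  {"dx":0.02,"dy":0,"dz":0,"rx":0,"ry":0,"rz":0,"fingers":-1},
  {"dx":0.02,"dy":0,"dz":0,"rx":0,"ry":0,"rz":0,"fingers":-1},
  {"dx":0.02,"dy":0,"dz":0,"rx":0,"ry":0,"rz":0,"fingers":-1},
  {"dx":0,"dy":0,"dz":0,"rx":0,"ry":0,"rz":0,"fingers":-1},
])

```text
clock: 5.57
tcp_pos: [0.5905, 0.0934, 0.2423]
eef_rot: [-179.9, -0.4, 162.9]
contact_force: [-0.8, -0.6, -0.7]
gripper_width: -0.0002
grip_force: 0.0
```

```bash
python3 -c "
from h import *
st(); p=look('side','s3'); knob(p); q=look('top','t3','top'); knob(q)"
```

```text
t 5.57 tcp box mm [-4.4 93. ] tip z 169.7 rot [-179.89   -0.4   162.86] f box -0.5 -0.8 -0.7 w -0.0002
knob 0.65 [ 3.7 39.6]
knob 0.6 [ 4.8 33.8]
```

View pics/s3.png

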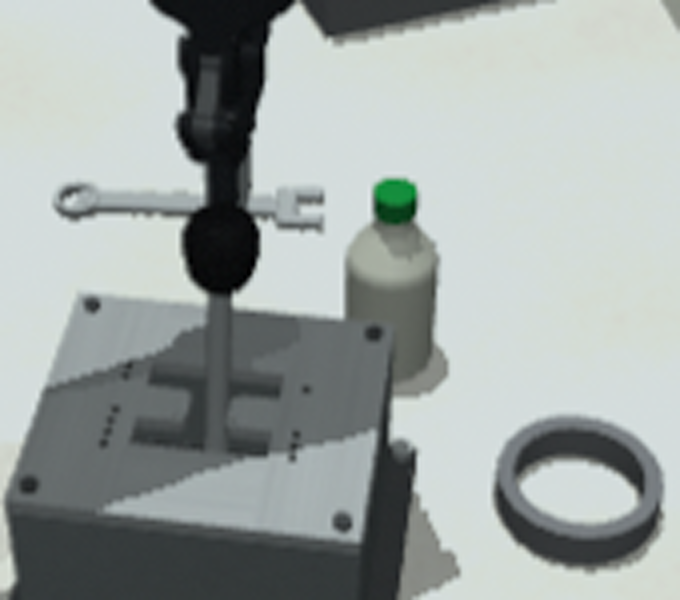

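Request:
apply_moves([
  {"dx":-0.003,"dy":-0.012,"dz":0,"rx":0,"ry":0,"rz":0,"fingers":-1},
  {"dx":0,"dy":-0.008,"dz":0,"rx":0,"ry":0,"rz":0,"fingers":-1},
  {"dx":0,"dy":-0.008,"dz":0,"rx":0,"ry":0,"rz":0,"fingers":-1},
  {"dx":0,"dy":-0.008,"dz":0,"rx":0,"ry":0,"rz":0,"fingers":-1},
  {"dx":0,"dy":-0.008,"dz":0,"rx":0,"ry":0,"rz":0,"fingers":-1},
  {"dx":0,"dy":-0.008,"dz":0,"rx":0,"ry":0,"rz":0,"fingers":-1},
  {"dx":0,"dy":-0.008,"dz":0,"rx":0,"ry":0,"rz":0,"fingers":-1},
  {"dx":0,"dy":-0.006,"dz":0,"rx":0,"ry":0,"rz":0,"fingers":-1},
  {"dx":0,"dy":-0.004,"dz":0,"rx":0,"ry":0,"rz":0,"fingers":-1},
  {"dx":0,"dy":0,"dz":0,"rx":0,"ry":0,"rz":0,"fingers":-1},
])

```text
clock: 6.6
tcp_pos: [0.5766, 0.0225, 0.2438]
eef_rot: [-180.0, -0.0, 162.6]
contact_force: [0.8, 1.6, 1.6]
gripper_width: -0.0002
grip_force: 1.0
```

```bash
python3 -c "
from h import *
st(); p=look('side','s4'); knob(p)"
```

```text
t 6.6 tcp box mm [ 3.5 21.2] tip z 171.2 rot [-1.7996e+02 -2.0000e-02  1.6262e+02] f box 0.3 1.7 1.6 w -0.0002
knob 0.77 [ 0.4 -2.7]
```

Request:
apply_moves([
  {"dx":0,"dy":-0.003,"dz":0,"rx":0,"ry":0,"rz":0,"fingers":-1},
  {"dx":0,"dy":-0.003,"dz":0,"rx":0,"ry":0,"rz":0,"fingers":-1},
  {"dx":0,"dy":-0.003,"dz":0,"rx":0,"ry":0,"rz":0,"fingers":-1},
  {"dx":0,"dy":-0.003,"dz":0,"rx":0,"ry":0,"rz":0,"fingers":-1},
  {"dx":0,"dy":-0.003,"dz":0,"rx":0,"ry":0,"rz":0,"fingers":-1},
  {"dx":0,"dy":-0.002,"dz":0,"rx":0,"ry":0,"rz":0,"fingers":-1},
  {"dx":0,"dy":-0.002,"dz":0,"rx":0,"ry":0,"rz":0,"fingers":-1},
  {"dx":0,"dy":-0.002,"dz":0,"rx":0,"ry":0,"rz":0,"fingers":-1},
  {"dx":0,"dy":0,"dz":0,"rx":0,"ry":0,"rz":0,"fingers":-1},
  {"dx":0,"dy":0,"dz":0,"rx":0,"ry":0,"rz":0,"fingers":-1},
])

```text
clock: 7.53
tcp_pos: [0.5706, 0.0037, 0.2437]
eef_rot: [-180.0, -0.0, 162.7]
contact_force: [1.1, 3.0, -1.8]
gripper_width: 0.0001
grip_force: 1.1
```

```bash
python3 -c "
from h import *
st(); p=look('side','s5'); knob(p)"
```

```text
t 7.53 tcp box mm [3.3 1.4] tip z 171.1 rot [-1.7998e+02 -3.0000e-02  1.6269e+02] f box 0.2 3.2 -1.8 w 0.0001
knob 0.59 [  5.1 -31.3]
```

View pics/s5.png

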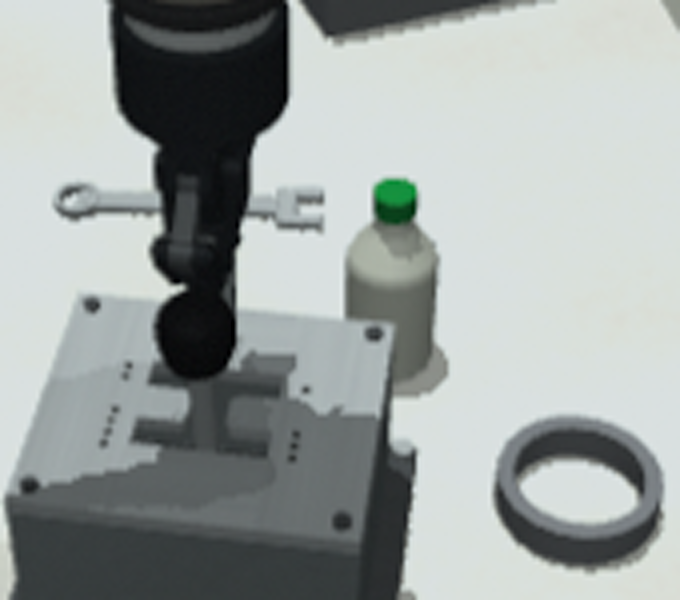

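Request:
apply_moves([
  {"dx":0,"dy":-0.001,"dz":0,"rx":0,"ry":0,"rz":0,"fingers":-1},
  {"dx":0,"dy":-0.001,"dz":0,"rx":0,"ry":0,"rz":0,"fingers":-1},
  {"dx":0,"dy":-0.001,"dz":0,"rx":0,"ry":0,"rz":0,"fingers":-1},
  {"dx":0,"dy":-0.001,"dz":0,"rx":0,"ry":0,"rz":0,"fingers":-1},
  {"dx":0,"dy":0,"dz":0,"rx":0,"ry":0,"rz":0,"fingers":-1},
  {"dx":0,"dy":0,"dz":0,"rx":0,"ry":0,"rz":0,"fingers":-1},
  {"dx":0,"dy":0,"dz":0,"rx":0,"ry":0,"rz":0,"fingers":-1},
  {"dx":0,"dy":0,"dz":0,"rx":0,"ry":0,"rz":0,"fingers":-1},
  {"dx":0,"dy":0,"dz":0,"rx":0,"ry":0,"rz":0,"fingers":-1},
  {"dx":0,"dy":0,"dz":0,"rx":0,"ry":0,"rz":0,"fingers":-1},
])

```text
clock: 8.47
tcp_pos: [0.5696, 0.0001, 0.2439]
eef_rot: [-180.0, -0.0, 162.7]
contact_force: [0.2, 3.3, -2.3]
gripper_width: 0.0
grip_force: 1.4
```

```bash
python3 -c "
from h import *
st(); p=look('side','s6'); knob(p)"
```

```text
t 8.47 tcp box mm [ 3.4 -2.3] tip z 171.3 rot [-180.     -0.    162.71] f box -0.8 3.2 -2.3 w 0.0
knob 0.76 [  0.8 -26. ]
```

Request:
apply_moves([
  {"dx":0,"dy":-0.001,"dz":0,"rx":0,"ry":0,"rz":0,"fingers":-1},
  {"dx":0,"dy":-0.001,"dz":0,"rx":0,"ry":0,"rz":0,"fingers":-1},
  {"dx":0,"dy":-0.001,"dz":0,"rx":0,"ry":0,"rz":0,"fingers":-1},
  {"dx":0,"dy":0,"dz":0,"rx":0,"ry":0,"rz":0,"fingers":-1},
  {"dx":0,"dy":0,"dz":0,"rx":0,"ry":0,"rz":0,"fingers":-1},
  {"dx":0,"dy":0,"dz":0,"rx":0,"ry":0,"rz":0,"fingers":-1},
  {"dx":0,"dy":0,"dz":0,"rx":0,"ry":0,"rz":0,"fingers":-1},
  {"dx":0,"dy":0,"dz":0,"rx":0,"ry":0,"rz":0,"fingers":-1},
  {"dx":0,"dy":0,"dz":0,"rx":0,"ry":0,"rz":0,"fingers":-1},
  {"dx":0,"dy":0,"dz":0,"rx":0,"ry":0,"rz":0,"fingers":-1},
])

```text
clock: 9.4
tcp_pos: [0.5687, -0.0027, 0.2439]
eef_rot: [180.0, -0.0, 162.7]
contact_force: [0.6, 3.6, -2.8]
gripper_width: 0.0003
grip_force: 1.9
```

```bash
cat >> h.py <<'E'
def fit(p):  # knob centre from its silhouette: dark blob top-surface cloud sphere-ish
    r=cut_out(p,'knob')
    for r in r[:1]:
        q=cloud(p,r['region']); q=q[(q[:,2]>.175)]
        b=np.array([box(a) for a in q]); print('knob cloud',r['score'],len(q),'x',(np.percentile(b[:,0],[3,97])*1000).round(1),'y',(np.percentile(b[:,1],[3,97])*1000).round(1),'zmax',q[:,2].max().round(3))
E
python3 -c "
from h import *
st(); p=look('side','s7'); knob(p); fit(p); p=look('top','t7','top'); fit(p)"
```

```text
t 9.4 tcp box mm [ 3.4 -5.2] tip z 171.3 rot [180.    -0.   162.71] f box -0.5 3.7 -2.8 w 0.0003
knob 0.57 [  1.8 -31.3]
knob cloud 0.82 335 x [-10.9  19. ] y [-54.  -27.6] zmax 0.21
```

Request:
apply_moves([
  {"dx":0,"dy":-0.001,"dz":0,"rx":0,"ry":0,"rz":0,"fingers":-1},
  {"dx":0,"dy":-0.001,"dz":0,"rx":0,"ry":0,"rz":0,"fingers":-1},
  {"dx":0,"dy":0,"dz":0,"rx":0,"ry":0,"rz":0,"fingers":-1},
  {"dx":0,"dy":0,"dz":0,"rx":0,"ry":0,"rz":0,"fingers":-1},
  {"dx":0,"dy":0,"dz":0,"rx":0,"ry":0,"rz":0,"fingers":-1},
  {"dx":0,"dy":0,"dz":0,"rx":0,"ry":0,"rz":0,"fingers":-1},
  {"dx":0,"dy":0,"dz":0,"rx":0,"ry":0,"rz":0,"fingers":-1},
  {"dx":0,"dy":0,"dz":0,"rx":0,"ry":0,"rz":0,"fingers":-1},
  {"dx":0,"dy":0,"dz":0,"rx":0,"ry":0,"rz":0,"fingers":-1},
  {"dx":0,"dy":0,"dz":0,"rx":0,"ry":0,"rz":0,"fingers":-1},
])

```text
clock: 10.48
tcp_pos: [0.5682, -0.004, 0.2438]
eef_rot: [180.0, -0.0, 162.7]
contact_force: [2.2, 5.8, -3.7]
gripper_width: 0.0003
grip_force: 2.9
```

```bash
python3 -c "
from h import *
st(); p=look('side','s8'); fit(p)"
```

```text
t 10.48 tcp box mm [ 3.3 -6.6] tip z 171.2 rot [179.95  -0.   162.75] f box 0.4 6.2 -3.7 w 0.0003
knob cloud 0.83 344 x [-10.1  19.2] y [-54.1 -27.8] zmax 0.209
```

View pics/s8.png

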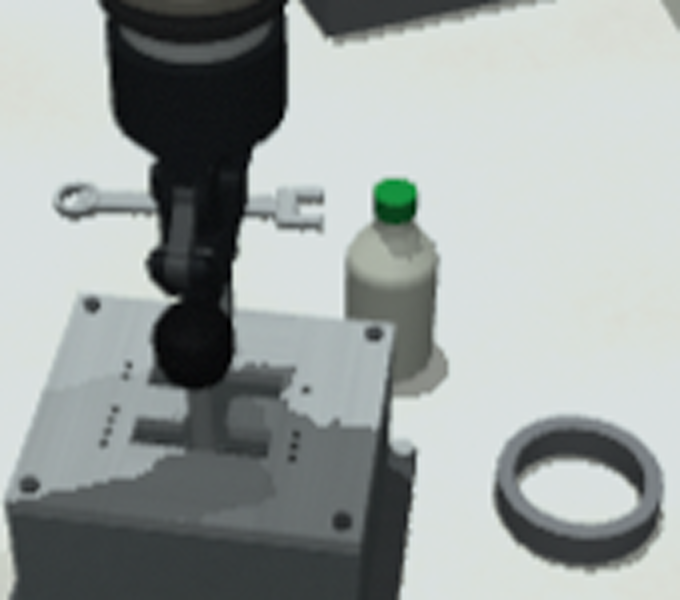

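Request:
apply_moves([
  {"dx":0,"dy":0.015,"dz":0,"rx":0,"ry":0,"rz":0,"fingers":-1},
  {"dx":0,"dy":0.015,"dz":0,"rx":0,"ry":0,"rz":0,"fingers":-1},
  {"dx":0.02,"dy":0,"dz":0,"rx":0,"ry":0,"rz":0,"fingers":-1},
  {"dx":0.02,"dy":0,"dz":0,"rx":0,"ry":0,"rz":0,"fingers":-1},
  {"dx":0.015,"dy":0,"dz":0,"rx":0,"ry":0,"rz":0,"fingers":-1},
  {"dx":0,"dy":-0.015,"dz":0,"rx":0,"ry":0,"rz":0,"fingers":-1},
  {"dx":0,"dy":-0.015,"dz":0,"rx":0,"ry":0,"rz":0,"fingers":-1},
  {"dx":0,"dy":-0.015,"dz":0,"rx":0,"ry":0,"rz":0,"fingers":-1},
  {"dx":0,"dy":-0.014,"dz":0,"rx":0,"ry":0,"rz":0,"fingers":-1},
  {"dx":0,"dy":0,"dz":0,"rx":0,"ry":0,"rz":0,"fingers":-1},
])

```text
clock: 11.42
tcp_pos: [0.5066, -0.0185, 0.2442]
eef_rot: [-179.9, 0.0, 162.5]
contact_force: [-0.5, -0.3, 0.1]
gripper_width: 0.0
grip_force: 0.0
```

```bash
python3 -c "
from h import *
st(); p=look('side','s9'); knob(p); fit(p); p=look('top','t9','top');knob(p); fit(p)"
```

```text
t 11.42 tcp box mm [-51.2 -38.8] tip z 171.6 rot [-1.7990e+02  2.0000e-02  1.6252e+02] f box -0.4 -0.5 0.1 w 0.0
knob 0.57 [ -1.1 -27.1]
knob cloud 0.6 359 x [-12.3  18.8] y [-53.8 -28.1] zmax 0.208
knob 0.5 [  2.  -32.3]
knob cloud 0.52 263 x [-18.6  18.3] y [-51.1   9.9] zmax 0.515
```

Request:
apply_moves([
  {"dx":-0.01,"dy":0.002,"dz":0,"rx":0,"ry":0,"rz":0,"fingers":-1},
  {"dx":-0.01,"dy":0,"dz":0,"rx":0,"ry":0,"rz":0,"fingers":-1},
  {"dx":-0.006,"dy":0,"dz":0,"rx":0,"ry":0,"rz":0,"fingers":-1},
  {"dx":-0.006,"dy":0,"dz":0,"rx":0,"ry":0,"rz":0,"fingers":-1},
  {"dx":-0.006,"dy":0,"dz":0,"rx":0,"ry":0,"rz":0,"fingers":-1},
  {"dx":-0.006,"dy":0,"dz":0,"rx":0,"ry":0,"rz":0,"fingers":-1},
  {"dx":-0.005,"dy":0,"dz":0,"rx":0,"ry":0,"rz":0,"fingers":-1},
  {"dx":-0.004,"dy":0,"dz":0,"rx":0,"ry":0,"rz":0,"fingers":-1},
  {"dx":0,"dy":0,"dz":0,"rx":0,"ry":0,"rz":0,"fingers":-1},
  {"dx":0,"dy":0,"dz":0,"rx":0,"ry":0,"rz":0,"fingers":-1},
])

```text
clock: 12.55
tcp_pos: [0.5581, -0.0298, 0.2435]
eef_rot: [-180.0, -0.0, 162.7]
contact_force: [-1.3, 1.0, -0.5]
gripper_width: -0.0001
grip_force: 1.0
```

```bash
python3 -c "
from h import *
st(); p=look('side','s10'); knob(p); fit(p)"
```

```text
t 12.55 tcp box mm [  1.4 -34.2] tip z 170.9 rot [-1.7999e+02 -3.0000e-02  1.6271e+02] f box -1.6 0.6 -0.5 w -0.0001
knob 0.63 [ 31.5 -35.4]
knob cloud 0.92 371 x [15.1 47.6] y [-53.2 -27. ] zmax 0.207
```

Moving well with the knob at x≈31; it needs about 15 mm more.

Request:
apply_moves([
  {"dx":-0.003,"dy":0,"dz":0,"rx":0,"ry":0,"rz":0,"fingers":-1},
  {"dx":-0.003,"dy":0,"dz":0,"rx":0,"ry":0,"rz":0,"fingers":-1},
  {"dx":-0.002,"dy":0,"dz":0,"rx":0,"ry":0,"rz":0,"fingers":-1},
  {"dx":-0.002,"dy":0,"dz":0,"rx":0,"ry":0,"rz":0,"fingers":-1},
  {"dx":-0.001,"dy":0,"dz":0,"rx":0,"ry":0,"rz":0,"fingers":-1},
  {"dx":-0.001,"dy":0,"dz":0,"rx":0,"ry":0,"rz":0,"fingers":-1},
  {"dx":-0.001,"dy":0,"dz":0,"rx":0,"ry":0,"rz":0,"fingers":-1},
  {"dx":0,"dy":0,"dz":0,"rx":0,"ry":0,"rz":0,"fingers":-1},
  {"dx":0,"dy":0,"dz":0,"rx":0,"ry":0,"rz":0,"fingers":-1},
  {"dx":0,"dy":0,"dz":0,"rx":0,"ry":0,"rz":0,"fingers":-1},
])

```text
clock: 13.53
tcp_pos: [0.5705, -0.0337, 0.2439]
eef_rot: [-180.0, 0.0, 162.7]
contact_force: [-3.4, 2.2, -1.5]
gripper_width: -0.0
grip_force: 1.6
```

```bash
python3 -c "
from h import *
st(); p=look('side','s11'); fit(p)"
```

```text
t 13.53 tcp box mm [ 14.4 -34.3] tip z 171.3 rot [-180.      0.    162.71] f box -3.9 1.0 -1.5 w -0.0
knob cloud 0.81 361 x [28.  60.1] y [-52.7 -26. ] zmax 0.205
```

Request:
apply_moves([
  {"dx":-0.001,"dy":0,"dz":0,"rx":0,"ry":0,"rz":0,"fingers":-1},
  {"dx":-0.001,"dy":0,"dz":0,"rx":0,"ry":0,"rz":0,"fingers":-1},
  {"dx":0,"dy":0,"dz":0,"rx":0,"ry":0,"rz":0,"fingers":-1},
  {"dx":0,"dy":0,"dz":0,"rx":0,"ry":0,"rz":0,"fingers":-1},
  {"dx":0,"dy":0,"dz":0,"rx":0,"ry":0,"rz":0,"fingers":-1},
  {"dx":0,"dy":0,"dz":0,"rx":0,"ry":0,"rz":0,"fingers":-1},
  {"dx":0,"dy":0,"dz":0,"rx":0,"ry":0,"rz":0,"fingers":-1},
  {"dx":0,"dy":0,"dz":0,"rx":0,"ry":0,"rz":0,"fingers":-1},
  {"dx":0,"dy":0,"dz":0,"rx":0,"ry":0,"rz":0,"fingers":-1},
  {"dx":0,"dy":0,"dz":0,"rx":0,"ry":0,"rz":0,"fingers":-1},
])

```text
clock: 14.47
tcp_pos: [0.5725, -0.0344, 0.2439]
eef_rot: [180.0, 0.0, 162.7]
contact_force: [-3.2, 1.8, -1.4]
gripper_width: 0.0004
grip_force: 1.6
```

```bash
python3 -c "
from h import *
st(); p=look('side','s12'); fit(p)"
```

```text
t 14.47 tcp box mm [ 16.4 -34.3] tip z 171.3 rot [180.    0.  162.7] f box -3.6 0.7 -1.4 w 0.0004
knob cloud 0.95 351 x [29.6 61.3] y [-53.  -26.8] zmax 0.204
```

Still moving at sliding force, so I continue to the stop.

Request:
apply_moves([
  {"dx":-0.001,"dy":0,"dz":0,"rx":0,"ry":0,"rz":0,"fingers":-1},
  {"dx":-0.001,"dy":0,"dz":0,"rx":0,"ry":0,"rz":0,"fingers":-1},
  {"dx":0,"dy":0,"dz":0,"rx":0,"ry":0,"rz":0,"fingers":-1},
  {"dx":0,"dy":0,"dz":0,"rx":0,"ry":0,"rz":0,"fingers":-1},
  {"dx":0,"dy":0,"dz":0,"rx":0,"ry":0,"rz":0,"fingers":-1},
  {"dx":0,"dy":0,"dz":0,"rx":0,"ry":0,"rz":0,"fingers":-1},
  {"dx":0,"dy":0,"dz":0,"rx":0,"ry":0,"rz":0,"fingers":-1},
  {"dx":0,"dy":0,"dz":0,"rx":0,"ry":0,"rz":0,"fingers":-1},
  {"dx":0,"dy":0,"dz":0,"rx":0,"ry":0,"rz":0,"fingers":-1},
  {"dx":0,"dy":0,"dz":0,"rx":0,"ry":0,"rz":0,"fingers":-1},
])

```text
clock: 15.4
tcp_pos: [0.5744, -0.0349, 0.2439]
eef_rot: [180.0, 0.0, 162.7]
contact_force: [-3.1, 1.6, -1.7]
gripper_width: -0.0001
grip_force: 1.6
```

```bash
python3 -c "
from h import *
st(); p=look('side','s13'); fit(p)"
```

```text
t 15.4 tcp box mm [ 18.4 -34.3] tip z 171.3 rot [180.     0.   162.71] f box -3.5 0.6 -1.7 w -0.0001
knob cloud 0.6 359 x [31.7 64.1] y [-52.7 -25.8] zmax 0.204
```

Request:
apply_moves([
  {"dx":-0.001,"dy":0,"dz":0,"rx":0,"ry":0,"rz":0,"fingers":-1},
  {"dx":-0.001,"dy":0,"dz":0,"rx":0,"ry":0,"rz":0,"fingers":-1},
  {"dx":0,"dy":0,"dz":0,"rx":0,"ry":0,"rz":0,"fingers":-1},
  {"dx":0,"dy":0,"dz":0,"rx":0,"ry":0,"rz":0,"fingers":-1},
  {"dx":0,"dy":0,"dz":0,"rx":0,"ry":0,"rz":0,"fingers":-1},
  {"dx":0,"dy":0,"dz":0,"rx":0,"ry":0,"rz":0,"fingers":-1},
  {"dx":0,"dy":0,"dz":0,"rx":0,"ry":0,"rz":0,"fingers":-1},
  {"dx":0,"dy":0,"dz":0,"rx":0,"ry":0,"rz":0,"fingers":-1},
  {"dx":0,"dy":0,"dz":0,"rx":0,"ry":0,"rz":0,"fingers":-1},
  {"dx":0,"dy":0,"dz":0,"rx":0,"ry":0,"rz":0,"fingers":-1},
])

```text
clock: 16.33
tcp_pos: [0.5761, -0.0354, 0.2437]
eef_rot: [-180.0, -0.0, 162.7]
contact_force: [-4.5, 2.4, -2.9]
gripper_width: -0.0001
grip_force: 2.5
```

```bash
python3 -c "
from h import *
st(); p=look('side','s14'); fit(p)"
```

```text
t 16.33 tcp box mm [ 20.2 -34.3] tip z 171.1 rot [-1.8000e+02 -3.0000e-02  1.6271e+02] f box -5.0 0.9 -2.9 w -0.0001
knob cloud 0.7 324 x [33.7 63.8] y [-53.1 -28. ] zmax 0.203
```

View pics/s14.png

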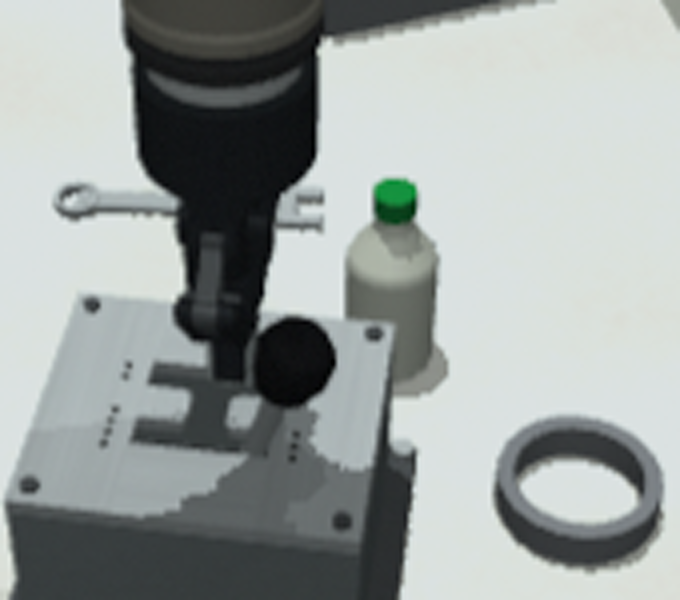

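Request:
apply_moves([
  {"dx":-0.001,"dy":0,"dz":0,"rx":0,"ry":0,"rz":0,"fingers":-1},
  {"dx":0,"dy":0,"dz":0,"rx":0,"ry":0,"rz":0,"fingers":-1},
  {"dx":0,"dy":0,"dz":0,"rx":0,"ry":0,"rz":0,"fingers":-1},
  {"dx":0,"dy":0,"dz":0,"rx":0,"ry":0,"rz":0,"fingers":-1},
  {"dx":0,"dy":0,"dz":0,"rx":0,"ry":0,"rz":0,"fingers":-1},
  {"dx":0,"dy":0,"dz":0,"rx":0,"ry":0,"rz":0,"fingers":-1},
  {"dx":0,"dy":0,"dz":0,"rx":0,"ry":0,"rz":0,"fingers":-1},
  {"dx":0,"dy":0,"dz":0,"rx":0,"ry":0,"rz":0,"fingers":-1},
  {"dx":0,"dy":0,"dz":0,"rx":0,"ry":0,"rz":0,"fingers":-1},
  {"dx":0,"dy":0,"dz":0,"rx":0,"ry":0,"rz":0,"fingers":-1},
])

```text
clock: 17.27
tcp_pos: [0.5768, -0.0357, 0.2437]
eef_rot: [-180.0, -0.1, 162.7]
contact_force: [-5.0, 1.3, -2.9]
gripper_width: 0.0001
grip_force: 2.7
```

```bash
python3 -c "
from h import *
st()"
```

```text
t 17.27 tcp box mm [ 21.  -34.3] tip z 171.1 rot [-1.7999e+02 -6.0000e-02  1.6271e+02] f box -5.2 -0.2 -2.9 w 0.0001
```

Request:
apply_moves([
  {"dx":-0.001,"dy":0,"dz":0,"rx":0,"ry":0,"rz":0,"fingers":-1},
  {"dx":-0.001,"dy":0,"dz":0,"rx":0,"ry":0,"rz":0,"fingers":-1},
  {"dx":0,"dy":0,"dz":0,"rx":0,"ry":0,"rz":0,"fingers":-1},
  {"dx":0,"dy":0,"dz":0,"rx":0,"ry":0,"rz":0,"fingers":-1},
  {"dx":0,"dy":0,"dz":0,"rx":0,"ry":0,"rz":0,"fingers":-1},
  {"dx":0,"dy":0,"dz":0,"rx":0,"ry":0,"rz":0,"fingers":-1},
  {"dx":0,"dy":0,"dz":0,"rx":0,"ry":0,"rz":0,"fingers":-1},
  {"dx":0,"dy":0,"dz":0,"rx":0,"ry":0,"rz":0,"fingers":-1},
  {"dx":0,"dy":0,"dz":0,"rx":0,"ry":0,"rz":0,"fingers":-1},
  {"dx":0,"dy":0,"dz":0,"rx":0,"ry":0,"rz":0,"fingers":-1},
])

```text
clock: 18.1
tcp_pos: [0.5783, -0.0361, 0.2434]
eef_rot: [-180.0, -0.1, 162.7]
contact_force: [-5.7, 2.6, -2.1]
gripper_width: -0.0006
grip_force: 3.3
```

```bash
python3 -c "
from h import *
st(); p=look('side','s15'); fit(p)"
```

```text
t 18.1 tcp box mm [ 22.5 -34.3] tip z 170.8 rot [-1.7998e+02 -1.3000e-01  1.6272e+02] f box -6.3 0.8 -2.1 w -0.0006
knob cloud 0.91 326 x [35.6 65.8] y [-52.6 -26.3] zmax 0.203
```

Request:
apply_moves([
  {"dx":0.01,"dy":0,"dz":0,"rx":0,"ry":0,"rz":0,"fingers":-1},
  {"dx":0.02,"dy":0,"dz":0,"rx":0,"ry":0,"rz":0,"fingers":-1},
  {"dx":0.02,"dy":0,"dz":0,"rx":0,"ry":0,"rz":0,"fingers":-1},
  {"dx":0.02,"dy":0,"dz":-0.02,"rx":0,"ry":0,"rz":0,"fingers":-1},
  {"dx":0.02,"dy":0,"dz":-0.03,"rx":0,"ry":0,"rz":0,"fingers":-1},
  {"dx":0.02,"dy":0,"dz":-0.03,"rx":0,"ry":0,"rz":0,"fingers":-1},
  {"dx":0,"dy":0,"dz":-0.03,"rx":0,"ry":0,"rz":0,"fingers":-1},
  {"dx":0,"dy":0,"dz":0,"rx":0,"ry":0,"rz":0,"fingers":-1},
  {"dx":0,"dy":0,"dz":0,"rx":0,"ry":0,"rz":0,"fingers":-1},
  {"dx":0,"dy":0,"dz":0,"rx":0,"ry":0,"rz":0,"fingers":-1},
])

```text
clock: 19.03
tcp_pos: [0.4748, -0.004, 0.3544]
eef_rot: [179.9, 0.2, 162.7]
contact_force: [0.7, 0.3, -0.1]
gripper_width: -0.0
grip_force: 0.0
```

```bash
python3 -c "
from h import *
st(); p=look('side','s16'); knob(p); fit(p); p=look('top','t16','top'); knob(p); fit(p)"
```

```text
t 19.03 tcp box mm [-85.8 -34.4] tip z 281.8 rot [1.7993e+02 1.7000e-01 1.6267e+02] f box 0.6 0.5 -0.1 w -0.0
knob 0.72 [ 48.1 -40. ]
knob cloud 0.92 354 x [33.3 65.7] y [-52.5 -26.1] zmax 0.204
knob 0.93 [ 46.2 -31.1]
knob cloud 0.89 351 x [31.5 64.7] y [-50. -18.] zmax 0.207
```

View pics/s16.png

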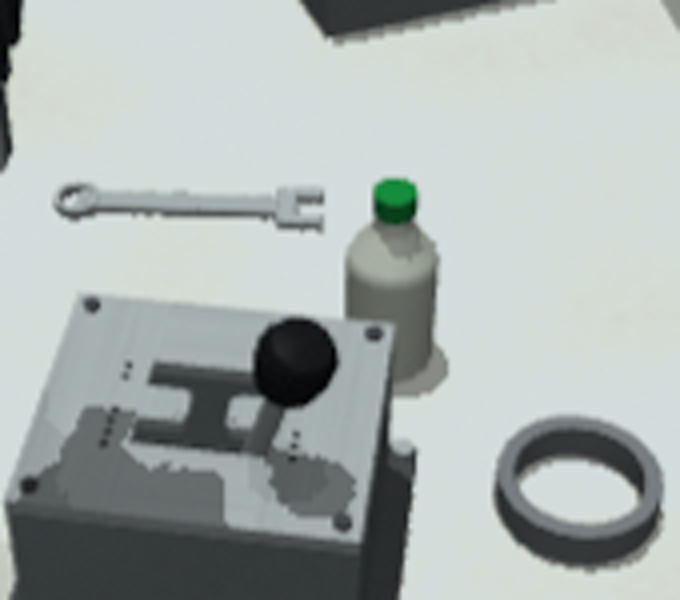

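View pics/t16.png

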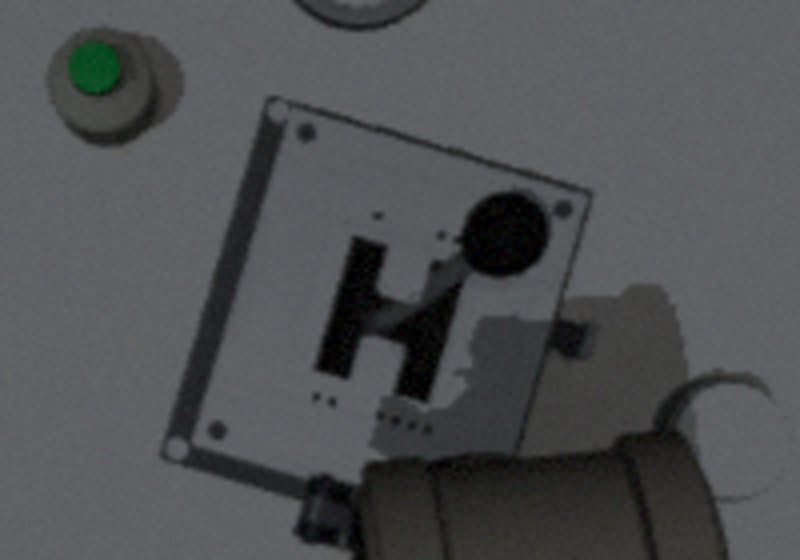

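The knob measures x≈46–48 mm and y≈-36 mm in both views, so the lever is home in third. The arm is clear and the bottle, spanner and tape roll have not moved. Handing in.

```bash
python3 -c "
from h import *
print(manip.close_job())"
```

```text
the job is handed in; nothing more can be done
None
```

The lever was pushed with closed fingertips into neutral, right to the stop, then forward home into third; peak push about 6 N, the bottle, spanner and tape roll look unmoved (the grease tin was only partly in view at the end), and the job was handed in at about 19 s.

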